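# Open the tip tray and bring the pipette upright over the tips

### The job

Get ready to take a pipette tip: first slide the flat cover of the two-compartment tip tray all the way across to its stop, so that it lies over the empty compartment and the tips are uncovered. Then draw the pipette out of its inclined stand, turn it upright with its tip down, and finish while still holding it there, motionless, over the middle of the uncovered tips with its lower end about 6 cm above them, touching neither tray nor tips. Leave the dropping bottle, the beaker, the timer and the vial where they stand.

Things in the scene. Friction and masses are not known exactly. Their poses are not given: they have to be found in the camera images.
- tray: grey tip tray, fixed, 104 (x) x 192 (y) mm, 68 mm high to the top of the guide rails along its long sides. Origin: centre of the underside; z up. A wall at y = 0 parts it into two equal compartments: the +y one holds 36 small pipette tips, the -y one is empty. Stand and tray may change places (left, right).
- cover (a joint): slide of the flat aluminium cover (93 x 94 x 4 mm) on the tray, in m: 0 = wholly over the tips, grows as the cover moves along the tray's -y, 0.096 = at its stop, wholly over the empty compartment. Starts at 0 to 0.03. Stays where it is left; sliding it takes 1 to 2 N.
- cover_grip (a point): middle of the black upright grip bar on the centre of the cover, 76 mm above the worktop. Bar: 44 mm long along the tray's x, 12 mm thick along the tray's y (pinch it there, or push it), from 62 to 86 mm above the worktop. Moves with the cover; axes as the tray's.
- tips_mid (a point): centre of the tip compartment at the height of the tips' upper ends, 49 mm above the worktop and 48 mm from the tray's centre along its +y; axes as the tray's (z up).
- stand: pipette stand, fixed: dark foot plate 150 x 90 x 10 mm and a grey sleeve (bore 33 mm along y by 39 mm, 85 mm deep, 4 mm walls, closed at the bottom; the lower wall runs on 22 mm past the mouth) leaning 35 degrees from vertical, open end up and to the stand's -x (the robot's side): outward direction (-0.574, 0, 0.819). Origin on the worktop, 35 mm to -x of the plate's centre; z up.
- stand_mouth (a point): centre of the sleeve's open end (about 111 mm above the worktop); axes as the stand's.
- pipette: white micropipette, for contact a bar 28 (x) x 204 (y) x 34 (z) mm, 60 to 120 g. Origin: mid-length on its z = 0 face (y -102 to +102, z 0 to 34 mm). +y: button end (up when upright); -y: tip. Starts in the sleeve, tip first, 85 mm deep, 5 mm play in all, z = 0 face on the lower wall, x level along the stand's y. Grip across x (28 mm); it is free once drawn 85 mm along +y.
- pipette_tip (a point): middle of the pipette's lower (tip) end, at (0, -102, 17) mm in the pipette's frame.
- pipette_grip (a point): place to grip on the handle, at (0, 65, 17) mm in the pipette's frame, 37 mm from the button end, about 177 mm above the worktop at the start. Axes as the pipette's.
- drop_bottle: bystander: white dropping bottle, 71 mm across, 212 mm tall. Origin: centre of its underside.
- beaker: bystander: small glass beaker, 54 mm across, 70 mm tall. Origin: centre of its underside.
- timer: bystander: small timer on its foot, 29 x 66 x 59 mm. Origin: centre of its underside.
- vial: bystander: sample vial with screw cap, 23 mm across, 56 mm tall. Origin: centre of its underside.

How it is judged:
On the way, in this order (a step that is already met when the one before it is completed fails the run):
1. the cover is slid to its stop over the empty compartment (joint above 0.09 m) while the pipette is still in its stand (value of joint cover above 0.09 m and distance of pipette from where it was at the start of the episode below 0.02 m), for 0.2 s.
2. the pipette is drawn out of the sleeve, clear of the stand and off the worktop, in the fingers (distance between pipette_tip and stand_mouth above 0.11 m and height (world z) of pipette_tip above 0.07 m and contact force between pipette and stand below 0.1 N and contact force between pipette and the fingers above 0.5 N), for 0.1 s.
At the end, for the whole second after the job is handed in: The cover is over the empty compartment (joint above 0.09 m); the fingers hold the pipette, upright within 0.2 rad, tip down, at rest, its lower end 30 to 100 mm above the tips' upper ends and within 25 mm sideways of the middle of the tip compartment, touching neither tray nor stand (value of joint cover above 0.09 m and angle between pipette's own y axis and vertical below 0.2 rad and height (world z) of pipette above 0.16 m and horizontal distance between pipette_tip and tips_mid below 0.025 m and z of pipette_tip in the frame of tips_mid between 0.03 and 0.1 m and contact force between pipette and the fingers above 0.5 N and contact force between pipette and tray below 0.1 N and contact force between pipette and stand below 0.1 N and linear speed of pipette below 0.02 m/s and angular speed of pipette below 0.15 rad/s); the arm keeps its last pose, push and grip.
It fails at once if the dropping bottle is pushed more than 30 mm from its place (distance of drop_bottle from where it was at the start of the episode above 0.03 m).
It fails at once if the small beaker is pushed more than 30 mm from its place (distance of beaker from where it was at the start of the episode above 0.03 m).
It fails at once if the timer is pushed more than 30 mm from its place (distance of timer from where it was at the start of the episode above 0.03 m).
It fails at once if the vial is pushed more than 30 mm from its place (distance of vial from where it was at the start of the episode above 0.03 m).
It fails at once if the pipette is struck against the tray, its cover or the tips (more than 3 N) (contact force between pipette and tray above 3 N).
It also fails if it takes over 54 s, if anything falls off the work surface, if the arm or the gripper's body presses on something with over 40 N, if the wrist force passes 120 N, or if a joint passes its speed limit or range.

### The arm

A 6-joint arm with a two-finger parallel gripper is mounted at the origin on a cart in front of the work surface, level with it; the furniture and walls round the work are solid. World frame = base frame: x ahead of the robot, y to its left, z up, the work surface at z = 0. Lengths are in m, angles in rad, forces in N, time in s.
With the tool pointing down it reaches from about 0.375 to 0.925 m from the base axis. Payload 5.7 kg.
Tool frame: the origin (TCP) lies midway between the tips of the shut fingers; the grasp point (between the pads) lies 19 mm behind it; z points along the fingers, y is the line along which they close (so a half turn about z gives the same grasp; the last joint's range is limited). The gripper opens to 88 mm and grips with 3 to 60 N. Pads are 20 mm wide; open, the fingers measure 115 mm over their backs; the gripper's body (75 mm by 178 mm) begins 61 mm behind the grasp point.
Start: joints at [-1.336, 0.359, 1.51, -0, 1.272, -0.115], TCP at [0.206, -0.564, 0.223] pointing down, gripper open.
Joint ranges: [-2.97, 2.97], [-1.01, 2.36], [0.21, 2.38], [-0.96, 4.11], [0.2, 2.71], [-2.98, 2.98]. Speed limits (rad/s): [2.39, 2.39, 3.14, 3.14, 3.14, 3.14].

### API

Orientations are given as a unit quaternion [x, y, z, w].
In Python, from bench import move_ptp, servo_line, goto_joints, move_gripper, sleep, inverse_kinematics, capture, PlanningError, close_job, spot_in, silhouettes, current_clock, current_joint_pos, current_qvel, current_joint_torque, current_position, current_orientation, current_force, current_torque, current_finger_gap, current_grip_force gives the robot as it stands. Calls block until the motion is done:
- move_ptp(position, orientation): joint-space move of the TCP to a pose.
- servo_line(position, orientation=None, rate=0.15, contact_N=None): straight line of the TCP; orientation=None keeps the orientation; rate is the mean speed in m/s. With contact_N (N) it stops when the force on the tool has changed by that much, and returns True; else False.
- goto_joints(angles): joint-space move.
- move_gripper(opening): finger opening in m; the grip force is fixed at half the most; returns when the fingers have stopped.
- sleep(seconds).
- inverse_kinematics(position, orientation): joint angles nearest the present ones, or None.
- capture(name): name is "side" or "top" or "wrist"; returns a dict with "image" (480x640x3 uint8, blue, green, red), "range_z" (480x640 float32, m along the optical axis (not along the pixel's ray), 0 where there is no reading), "intrinsics" (3x3 intrinsics, pixels), "k1" (the pictures are not rectified: a ray, as slopes to the right and down, at radius r is drawn at 1 + k1 r^2 times it, then the intrinsics apply), "R" (3x3) and "t" (3): a world point X has camera coordinates R X + t. Camera axes: x right, y down, z forward; pixel columns grow to the right and rows downward; lengths in m; the calibration is good to about 2 mm. A picture is of the moment at which its call begins.
A pose or a line that the arm cannot do raises PlanningError and nothing moves.
- close_job(): hands the job in; it is judged then, once.
Trained networks look in the newest picture that a camera, given by its name, has taken for a name from the list of things; names that differ only in an ending like _2 or _b are one class to them, and where a whole thing is asked for, a point or a joint stands for the part that bears it (a point fixed in the world has none). Each returns a list of dicts, best first, with "conf" (0 to 1); they miss things now and then, are a little off and sometimes report something else, mostly with a low value. They report only what shows in the picture. A call takes as long as a camera call.
- spot_in(camera, query): "xy" ([column, row] in pixels, amid what is visible of it).
- silhouettes(camera, query): "region" (480x640 bool, what is visible of it) and "xy" ([column, row] in pixels, amid what is visible of it).
Readings, each from a call of its own:
- current_clock(): time.
- current_joint_pos(): joint angles.
- current_qvel(): joint speeds.
- current_joint_torque(): joint torques, N m.
- current_position(): TCP position.
- current_orientation(): TCP orientation.
- current_force(): force on the tool from outside, world axes, zero at the start.
- current_torque(): the same for the moment, N m.
- current_finger_gap(): finger opening in m.
- current_grip_force(): force on a finger pad.
Only numpy, scipy, OpenCV 4.12 (cv2) and the standard library are available. Lean on these libraries where they do the work, as an engineer would, in place of code of your own. Each camera call takes 0.05 s, during which the arm holds its last target. There are 200 camera calls.

## Working session

There is one attempt and no reset: what is moved stays moved. The work goes in short steps, each a Python script; the robot and the scene stay as the last script left them, time stands still between calls to the robot, and variables do not carry over. Pictures are saved under pics/ and viewed, at most 10 in all, crops included, and the job is handed in when it is done.

```bash
mkdir -p pics; ls; cat > h.py <<'E'
import numpy as np, cv2
from bench import *
from scipy.spatial.transform import Rotation as Rot
def undist(c,uv):
    K=c["intrinsics"]; d=np.array([(uv[0]-K[0,2])/K[0,0],(uv[1]-K[1,2])/K[1,1]])
    s=d.copy()
    for _ in range(20): s=d/(1+c["k1"]*(s@s))
    return s
def cloud(c,mask):
    v,u=np.nonzero(mask&(c["range_z"]>0)); K=c["intrinsics"]
    d=np.stack([(u-K[0,2])/K[0,0],(v-K[1,2])/K[1,1]],1); s=d.copy()
    for _ in range(20): s=d/(1+c["k1"]*(s**2).sum(1,keepdims=True))
    z=c["range_z"][v,u]; P=np.c_[s*z[:,None],z]
    return (P-c["t"])@c["R"]
def proj(c,X):
    p=c["R"]@np.asarray(X)+c["t"]; s=p[:2]/p[2]; s=s*(1+c["k1"]*(s@s)); K=c["intrinsics"]
    return s*[K[0,0],K[1,1]]+K[:2,2]
E
cat > a.py <<'E'
from h import *
for n in ("side","top"):
    c=capture(n); cv2.imwrite(f"pics/{n}0.png",c["image"])
    print(n,"cam at",-c["R"].T@c["t"],"k1",c["k1"])
    for q in ("tray","cover_grip","cover","stand","pipette","drop_bottle","beaker","timer","vial","tips_mid","stand_mouth","pipette_grip"):
        try: r=silhouettes(n,q)
        except Exception as e: print(q,e); continue
        for o in r[:2]:
            P=cloud(c,o["region"])
            if len(P)>5: print(q,round(o["conf"],2),np.round(o["xy"]),len(P),"med",np.round(np.median(P,0),3),"lo",np.round(np.percentile(P,2,axis=0),3),"hi",np.round(np.percentile(P,98,axis=0),3))
            else: print(q,o["conf"],o["xy"],"nodepth")
print(current_clock())
E
python3 a.py
```

```text
pics
side cam at [ 0.55446476 -0.81773418  0.85173709] k1 0.01888194062406348
tray 0.59 [283. 390.] 5643 med [ 0.492 -0.275  0.049] lo [ 0.438 -0.366  0.   ] hi [ 0.549 -0.174  0.081]
cover_grip 0.57 [287. 364.] 1673 med [ 0.497 -0.241  0.061] lo [ 0.455 -0.281  0.058] hi [ 0.539 -0.19   0.085]
cover 0.8 [283. 365.] 1660 med [ 0.497 -0.24   0.061] lo [ 0.455 -0.281  0.058] hi [ 0.539 -0.189  0.085]
stand 0.59 [300. 240.] 1700 med [0.529 0.178 0.013] lo [0.446 0.144 0.005] hi [0.584 0.225 0.118]
pipette 0.97 [276. 202.] 395 med [0.486 0.181 0.164] lo [0.45  0.172 0.11 ] hi [0.523 0.192 0.207]
drop_bottle 0.96 [293. 173.] 1098 med [0.526 0.442 0.098] lo [0.494 0.429 0.008] hi [0.56 0.47 0.19]
beaker 0.94 [370. 348.] 831 med [ 0.677 -0.204  0.042] lo [ 0.653 -0.219  0.004] hi [ 0.7   -0.169  0.069]
timer 0.68 [344. 212.] 106 med [0.668 0.31  0.04 ] lo [0.658 0.206 0.003] hi [0.68  0.348 0.107]
vial 0.53 [273. 206.] 374 med [0.484 0.18  0.167] lo [0.447 0.172 0.11 ] hi [0.519 0.194 0.207]
tips_mid 0.77 [280. 388.] 5667 med [ 0.492 -0.275  0.048] lo [ 0.437 -0.366 -0.   ] hi [ 0.549 -0.17
[... 1260 characters left out ...]
5 med [ 0.68  -0.2    0.022] lo [ 0.652 -0.218 -0.003] hi [ 0.701 -0.17   0.072]
timer 0.75 [225. 198.] 289 med [0.675 0.293 0.042] lo [0.657 0.265 0.002] hi [0.695 0.323 0.063]
vial 0.66 [451. 196.] 56 med [ 0.679 -0.308  0.044] lo [ 0.671 -0.318  0.009] hi [ 0.685 -0.305  0.059]
vial 0.22 [267. 258.] 1670 med [0.525 0.182 0.012] lo [ 0.441  0.144 -0.001] hi [0.589 0.243 0.124]
tips_mid 0.62 [436. 265.] 3018 med [ 0.492 -0.26   0.059] lo [ 0.44  -0.363 -0.001] hi [ 0.546 -0.17   0.084]
stand_mouth 0.79 [267. 258.] 1485 med [0.527 0.182 0.012] lo [0.441 0.147 0.005] hi [0.586 0.24  0.122]
pipette_grip 0.64 [259. 275.] 333 med [0.483 0.187 0.178] lo [0.445 0.176 0.095] hi [0.53 0.2  0.21]
1.3
```

```bash
cat > b.py <<'E'
from h import *
def rect(P): 
    r=cv2.minAreaRect((P[:,:2]*1000).astype(np.float32)); return np.round(r[0],1),np.round(r[1],1),round(r[2],1)
for n in ("side","top"):
    c=capture(n); I=silhouettes
    P=cloud(c,I(n,"cover")[0]["region"]); 
    q=P[(P[:,2]>.054)&(P[:,2]<.07)]; print(n,"cover",len(q),rect(q))
    q=P[P[:,2]>.079]; print("bar",len(q),rect(q),q.mean(0), "topz",np.percentile(P[:,2],[90,95,99]))
    P=cloud(c,I(n,"tray")[0]["region"]); q=P[(P[:,2]>.035)&(P[:,2]<.075)]; print("tray",len(q),rect(q))
    P=cloud(c,I(n,"stand")[0]["region"]); q=P[(P[:,2]>.005)&(P[:,2]<.016)]; print("foot",len(q),rect(q))
    P=cloud(c,I(n,"pipette")[0]["region"]); m=np.median(P,0); P=P[P[:,2]>.1]
    for _ in range(4):
        m=P.mean(0); d=np.linalg.svd(P-m,full_matrices=0)[2][0]; d*=np.sign(d[2])
        r=np.linalg.norm((P-m)-((P-m)@d)[:,None]*d,axis=1); P=P[r<.02]
    t=(P-m)@d
    print("pip m",m.round(4),"d",d.round(3),"ends",np.round(m+d*np.percentile(t,[1]),4),np.round(m+d*np.percentile(t,[99]),4))
s=cv2.imread("pics/side0.png")[130:470,180:440]; t=cv2.imread("pics/top0.png")[140:340,120:500]
cv2.imwrite("pics/m1.png",np.hstack([cv2.resize(s,(420,549)),np.vstack([cv2.resize(t,(380,200)),np.zeros((349,380,3),np.uint8)])]))
E
python3 b.py
```

```text
side cover 1494 (array([ 496.8, -234.3]), array([96.1, 88.3]), 84.1)
bar 135 (array([ 497.1, -235.3]), array([12.9, 43.7]), 88.2) [ 0.49780765 -0.23597376  0.08373466] topz [0.0730552  0.08356709 0.08592334]
tray 3076 (array([ 493.6, -267.4]), array([193.6, 104.3]), 84.1)
foot 941 (array([513.7, 192.9]), array([149.8,  95.3]), 8.0)
pip m [0.4869 0.181  0.1596] d [-0.563 -0.049  0.825] ends [0.5216 0.184  0.1087] [0.4532 0.1781 0.209 ]
top cover 1106 (array([ 494.3, -235.1]), array([95. , 91.6]), 83.7)
bar 88 (array([ 495.3, -233.3]), array([12.1, 44. ]), 84.5) [ 0.49582107 -0.23299746  0.08566283] topz [0.06865305 0.0842878  0.08804574]
tray 1931 (array([ 491.8, -268. ]), array([194.2, 104.7]), 84.0)
foot 934 (array([511.2, 192.2]), array([152.4,  90.4]), 7.8)
pip m [0.4829 0.1871 0.17  ] d [-0.618 -0.076  0.782] ends [0.5272 0.1926 0.114 ] [0.4512 0.1832 0.2102]
```

View pics/m1.png

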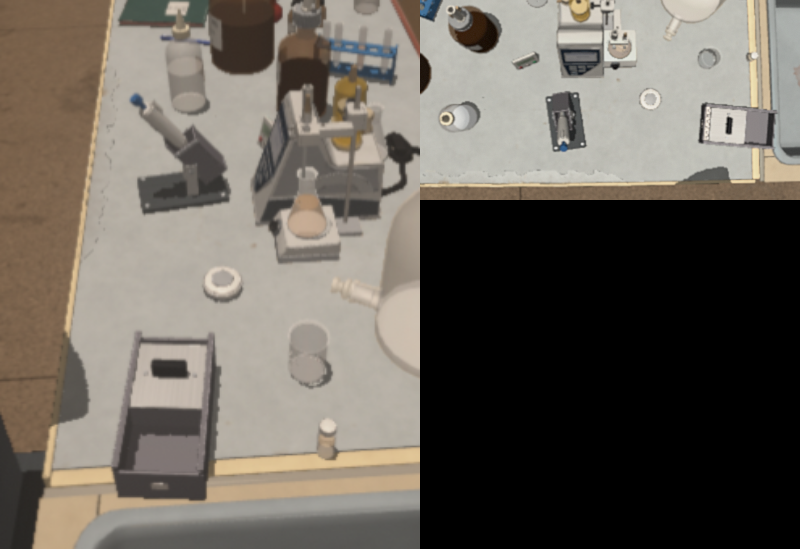

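```bash
cat >> h.py <<'E'
a=np.radians(-5.95); TX=np.array([np.cos(a),np.sin(a),0]); TY=np.array([-np.sin(a),np.cos(a),0])
TC=np.array([.4927,-.2677,0]); TIPS=TC+.048*TY+[0,0,.049]
b=np.radians(7.85); SX=np.array([np.cos(b),np.sin(b),0]); SY=np.array([-np.sin(b),np.cos(b),0]); Z=np.array([0,0,1.])
AX=-.5736*SX+.8192*Z
def quat(z,y):
    z=z/np.linalg.norm(z); return Rot.from_matrix(np.c_[np.cross(y,z),y,z]).as_quat()
E
cat > c.py <<'E'
from h import *
f=lambda q: None if q is None else np.round(q,2)
for s in (1,-1):
    print("cover",s,[f(inverse_kinematics(TC+TY*k+Z*.067,quat(-Z,s*TY))) for k in (.033,-.05)])
G=np.array([.456,.1846,.177])
for s in (1,-1):
  for t in (0,10,20,35,50,65,80):   # tool tilt from vertical, forward
    def zt(t): t=np.radians(t); return np.sin(t)*SX-np.cos(t)*Z
    z=zt(t); q=quat(z,s*SY); z2=zt(t-35)
    print(s,t,f(inverse_kinematics(G+.019*z-.08*z,q)),f(inverse_kinematics(G+.019*z,q)),f(inverse_kinematics(G+.019*z+.1*AX,q)),f(inverse_kinematics(G+.019*z+.1*AX+.12*Z,q)),
      f(inverse_kinematics(TIPS+Z*.227+.019*z2,quat(z2,s*SY))))
E
python3 c.py
```

```text
cover 1 [array([-0.57,  0.48,  1.78, -0.  ,  0.89, -2.03]), array([-0.7 ,  0.51,  1.71, -0.  ,  0.92, -2.16])]
cover -1 [array([-0.57,  0.48,  1.78, -0.  ,  0.89,  1.11]), array([-0.7 ,  0.51,  1.71, -0.  ,  0.92,  0.98])]
1 0 [ 0.24  0.19  1.72 -0.    1.24 -1.46] [ 0.24  0.28  1.82 -0.    1.05 -1.46] [ 0.26  0.1   1.82 -0.    1.22 -1.45] [ 0.26  0.01  1.62 -0.    1.51 -1.45] [-0.36  0.57  1.23 -0.29  1.88 -2.08]
1 10 [ 0.26  0.08  1.86 -0.03  1.02 -1.43] [ 0.26  0.2   1.95 -0.03  0.82 -1.43] [ 0.28  0.01  1.93 -0.03  1.03 -1.42] [ 0.28 -0.09  1.72 -0.03  1.33 -1.43] [-0.4   0.47  1.32 -0.22  1.72 -2.1 ]
1 20 [ 0.29 -0.01  2.02 -0.07  0.79 -1.37] [ 0.28  0.15  2.08 -0.09  0.57 -1.36] [ 0.31 -0.07  2.05 -0.08  0.81 -1.36] [ 0.31 -0.18  1.84 -0.06  1.14 -1.38] [-0.45  0.38  1.42 -0.14  1.56 -2.14]
1 35 [ 0.36 -0.09  2.25 -0.33  0.4  -1.08] None [ 0.37 -0.14  2.24 -0.3   0.46 -1.11] [ 0.37 -0.3   2.02 -0.18  0.83 -1.26] [-0.54  0.25  1.58 -0.    1.31 -2.25]
1 50 None None None [ 0.46 -0.36  2.21 -0.53  0.51 -0.88] [-0.67  0.14  1.75  0.21  1.07 -2.46]
1 65 None None None None [-0.83  0.
[... 365 characters left out ...]
1] [ 0.28  0.01  1.93 -0.03  1.03  1.73] [ 0.28 -0.09  1.72 -0.03  1.33  1.72] [-0.4   0.47  1.32 -0.22  1.72  1.04]
-1 20 [ 0.29 -0.01  2.02 -0.07  0.79  1.77] [ 0.28  0.15  2.08 -0.09  0.57  1.78] [ 0.31 -0.07  2.05 -0.08  0.81  1.79] [ 0.31 -0.18  1.84 -0.06  1.14  1.76] [-0.45  0.38  1.42 -0.14  1.56  1.  ]
-1 35 [ 0.36 -0.09  2.25 -0.33  0.4   2.06] None [ 0.37 -0.14  2.24 -0.3   0.46  2.03] [ 0.37 -0.3   2.02 -0.18  0.83  1.88] [-0.54  0.25  1.58 -0.    1.31  0.89]
-1 50 None None None [ 0.46 -0.36  2.21 -0.53  0.51  2.26] [-0.67  0.14  1.75  0.21  1.07  0.68]
-1 65 None None None None [-0.83  0.08  1.93  0.55  0.9   0.3 ]
-1 80 None None None None [-1.    0.09  2.09  1.01  0.86 -0.23]
```

```bash
cat > d.py <<'E'
from h import *
q=quat(-Z,-TY)
move_gripper(.04)
move_ptp(TC+TY*.033+Z*.15,q)
c=capture("wrist"); cv2.imwrite("pics/w1.png",c["image"])
r=silhouettes("wrist","cover")
if r:
    P=cloud(c,r[0]["region"]); B=P[P[:,2]>.077]; L=(B-TC)
    print("bar local",len(B),[np.percentile(L@TX,[2,98]).round(4),np.percentile(L@TY,[2,98]).round(4),np.median(B[:,2])])
servo_line(TC+TY*.033+Z*.069,q,rate=.08,contact_N=8)
print(current_position(),current_force())
h=servo_line(TC-TY*.075+Z*.069,q,rate=.05,contact_N=7)
p=current_position(); print(h,(p-TC)@TY,(p-TC)@TX,current_force(),current_clock())
E
python3 d.py
```

```text
bar local 1422 [array([-0.0187,  0.0229]), array([0.029 , 0.0403]), np.float64(0.08479230142914514)]
[ 0.49651726 -0.23513565  0.06946212] [ 0.72390724  0.83368786 -0.59608768]
True -0.060919530419868646 -0.00046325564019367827 [0.81697534 1.34229181 0.98582209] 7.2333
```

View pics/w1.png

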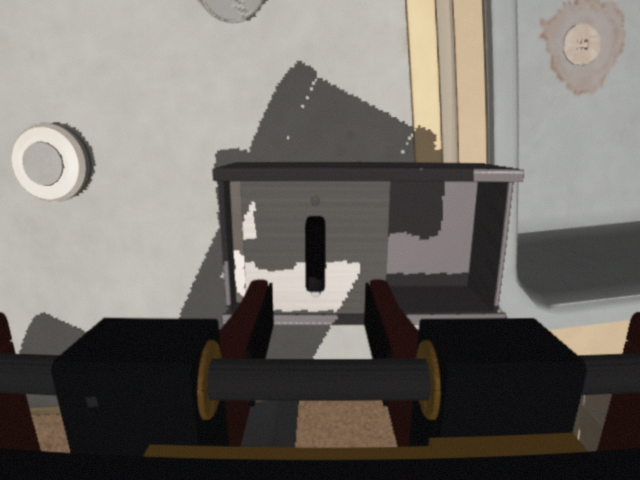

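```bash
cat > e.py <<'E'
from h import *
q=quat(-Z,-TY); p=current_position()
servo_line(p+TY*.006+Z*.0,q,rate=.05); servo_line(p+TY*.006+Z*.09,q,rate=.2)
c=capture("wrist"); r=silhouettes("wrist","cover")
if r:
    P=cloud(c,r[0]["region"]); B=P[P[:,2]>.077]; L=(B-TC)
    print("bar local",len(B),np.percentile(L@TY,[2,50,98]).round(4))
c=capture("top"); cv2.imwrite("pics/t1.png",c["image"]); r=silhouettes("top","cover")
P=cloud(c,r[0]["region"]); B=P[P[:,2]>.077]; print(len(B),np.percentile((B-TC)@TY,[2,50,98]).round(4),np.percentile((P-TC)@TY,[2,50,98]).round(4))
move_gripper(.06)
t=np.radians(12); z=np.sin(t)*SX-np.cos(t)*Z; G=np.array([.456,.1846,.177])
move_ptp(G+.019*z-.12*z,quat(z,-SY))
for i in (0,1):
    c=capture("wrist"); cv2.imwrite(f"pics/w2{i}.png",c["image"])
    r=silhouettes("wrist","pipette")
    for o in r[:2]:
        P=cloud(c,o["region"]); P=P[P[:,2]>.09]
        u=(P-G)@AX; print(o["conf"],len(P),"cen",np.median(P,0).round(4))
        for lo in np.arange(-.09,.06,.015):
            S=P[(u>lo)&(u<lo+.015)]
            if len(S)>20: y=(S-G)@SY; n=(S-G)@np.cross(SY,AX); print(f"{lo:.3f}",len(S),"y",np.percentile(y,[3,97]).round(4),"n",np.percentile(n,[3,50,97]).round(4))
        print("u",np.percentile(u,[1,99]))
    if i==0: servo_line(current_position()-.04*SX,rate=.15)
print(current_clock())
E
python3 e.py
```

```text
bar local 1402 [-0.0524 -0.0468 -0.0333]Traceback (most recent call last):
  File "e.py", line 9, in <module>
    P=cloud(c,r[0]["region"]); B=P[P[:,2]>.077]; print(len(B),np.percentile((B-TC)@TY,[2,50,98]).round(4),np.percentile((P-TC)@TY,[2,50,98]).round(4))
                                                              ~~~~~~~~~~~~~^^^^^^^^^^^^^^^^^^^^^
    return _quantile_unchecked(
        a, q, axis, out, overwrite_input, method, keepdims, weights)
    return _ureduce(a,
                    func=_quantile_ureduce_func,
    ...<5 lines>...
                    overwrite_input=overwrite_input,
                    method=method)
    r = func(a, **kwargs)
    result = _quantile(arr,
                       quantiles=q,
    ...<2 lines>...
                       out=out,
                       weights=wgt)
    slices_having_nans = np.isnan(arr[-1, ...])
                                  ~~~^^^^^^^^^
IndexError: index -1 is out of bounds for axis 0 with size 0
```

```bash
cd pics; python3 -c "
import cv2,numpy as np
a=cv2.imread('w20.png');b=cv2.imread('w21.png');cv2.imwrite('m2.png',np.hstack([cv2.resize(a,(400,300)),cv2.resize(b,(400,300))]))"
```

```text
[ WARN:0@0.018] global loadsave.cpp:275 findDecoder imread_('w20.png'): can't open/read file: check file path/integrity
[ WARN:0@0.018] global loadsave.cpp:275 findDecoder imread_('w21.png'): can't open/read file: check file path/integrity
Traceback (most recent call last):
cv2.error: OpenCV(4.12.0) /io/opencv/modules/imgproc/src/resize.cpp:4208: error: (-215:Assertion failed) !ssize.empty() in function 'resize'
```

```bash
sed -i '3,10d' e.py; sed -n 1,6p e.py; python3 e.py; cd pics; python3 -c "
import cv2,numpy as np
a=cv2.imread('w20.png');b=cv2.imread('w21.png');cv2.imwrite('m2.png',np.hstack([cv2.resize(a,(400,300)),cv2.resize(b,(400,300))]))"
```

```text
from h import *
q=quat(-Z,-TY); p=current_position()
t=np.radians(12); z=np.sin(t)*SX-np.cos(t)*Z; G=np.array([.456,.1846,.177])
move_ptp(G+.019*z-.12*z,quat(z,-SY))
for i in (0,1):
    c=capture("wrist"); cv2.imwrite(f"pics/w2{i}.png",c["image"])
0.71 3666 cen [0.4774 0.1877 0.1823]
-0.090 197 y [-0.0108  0.0095] n [0.015  0.0209 0.0224]
-0.075 223 y [-0.0112  0.0104] n [0.0158 0.0216 0.0231]
-0.060 285 y [-0.0116  0.0113] n [0.0157 0.022  0.0238]
-0.045 322 y [-0.0125  0.0121] n [0.015  0.0221 0.0241]
-0.030 342 y [-0.0128  0.0126] n [0.015  0.022  0.0302]
-0.015 1155 y [-0.0128  0.0124] n [0.0055 0.0185 0.0302]
0.000 242 y [-0.0095  0.0086] n [0.0058 0.015  0.028 ]
0.015 795 y [-0.0081  0.0077] n [0.0039 0.0144 0.0193]
u [-0.11064247  0.02703745]
0.65 3083 cen [0.4733 0.187  0.1845]
-0.090 138 y [-0.01    0.0095] n [0.016  0.0209 0.0222]
-0.075 155 y [-0.0112  0.0107] n [0.0158 0.0216 0.0227]
-0.060 201 y [-0.0122  0.0115] n [0.0151 0.0222 0.024 ]
-0.045 212 y [-0.0126  0.0114] n [0.016  0.0221 0.0244]
-0.030 250 y [-0.0128  0.0118] n [0.0161 0.0224 0.0305]
-0.015 1089 y [-0.0129  0.0125] n [0.0061 0.0182 0.0302]
0.000 192 y [-0.0096  0.0089] n [0.0088 0.0183 0.0287]
0.015 801 y [-0.0078  0.0075] n [0.0036 0.0136 0.0192]
u [-0.09507293  0.02714414]
10.7917
```

View pics/m2.png

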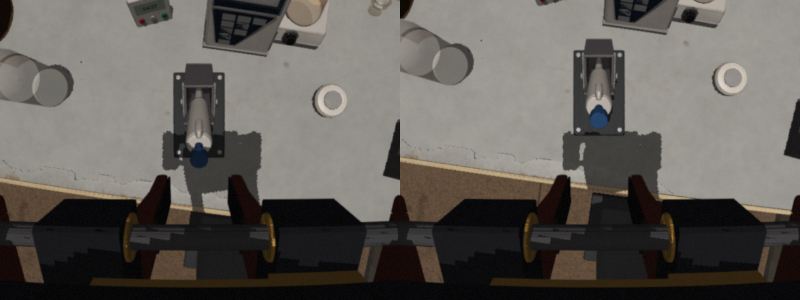

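```bash
cat >> h.py <<'E'
G=np.array([.456,.1846,.177])-.010*AX+.012*np.cross(SY,AX)
t=np.radians(12); ZT=np.sin(t)*SX-np.cos(t)*Z; QG=quat(ZT,-SY)
E
cat > f.py <<'E'
from h import *
print("G",G)
servo_line(G+.019*ZT-.09*ZT,QG,rate=.2)
print("hit",servo_line(G+.019*ZT,QG,rate=.1,contact_N=6))
print(current_position()-(G+.019*ZT))
move_gripper(.0); print("gap",current_finger_gap(),current_grip_force(),current_force())
servo_line(G+.019*ZT+.02*AX,QG,rate=.06); print(current_finger_gap(),current_force())
servo_line(G+.019*ZT+.105*AX,QG,rate=.1); print(current_finger_gap(),current_force())
servo_line(G+.019*ZT+.105*AX+.12*Z,QG,rate=.15); print(current_finger_gap(),current_grip_force(),current_force(),current_clock())
c=capture("side"); cv2.imwrite("pics/s2.png",cv2.resize(c["image"][100:480,150:450],(600,760))[:600])
E
python3 f.py
```

```text
G [0.47142053 0.18672606 0.1756912 ]
hit False
[0.00028738 0.00011883 0.00059883]
gap 0.028540099281825156 29.99923288822174 [-1.3834036  -1.26270031  5.16913863]
0.028547837250151312 [ 1.2496547  -0.13436792  2.08929252]
0.02859941792162268 [0.85793161 0.66963863 3.55997365]
0.02866172944290318 29.998983442783356 [ 0.78581233  0.18040504 -0.78279075] 15.1083
```

View pics/s2.png

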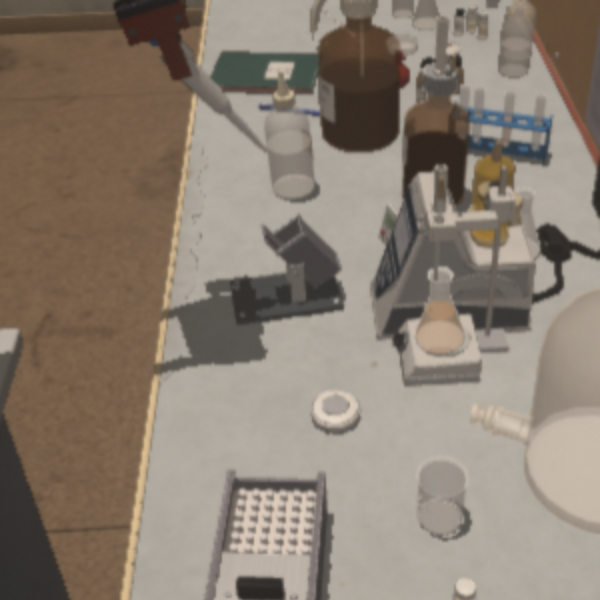

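```bash
cat >> h.py <<'E'
t2=np.radians(12-35); Z2=np.sin(t2)*SX-np.cos(t2)*Z
def axis(n,m=None):
    c=capture(n); r=silhouettes(n,"pipette")
    if not r: print(n,"none"); return
    P=cloud(c,r[0]["region"]); 
    for _ in range(5):
        m=np.median(P,0); d=np.linalg.svd(P-P.mean(0),full_matrices=0)[2][0]; d*=np.sign(d[2]); m=P.mean(0)
        k=np.linalg.norm((P-m)-((P-m)@d)[:,None]*d,axis=1); P=P[k<.025]
    u=(P-m)@d; lo=P[u<np.percentile(u,3)].mean(0)
    print(n,round(r[0]["conf"],2),len(P),"d",d.round(3),"low",lo.round(4),"rel tips",(lo-TIPS).round(4),"minz",np.percentile(P[:,2],1).round(4))
    return c
E
cat > g.py <<'E'
from h import *
axis("side")
move_ptp(TIPS+Z*(.12+.167)+.019*Z2,quat(Z2,-SY))
print(current_clock(),current_finger_gap(),current_grip_force())
s=axis("side"); t=axis("top")
for c in (s,t):
    print(proj(c,TIPS+Z*.12),proj(c,TIPS+Z*.287))
cv2.imwrite("pics/s3.png",np.hstack([cv2.resize(s["image"][200:440,180:380],(500,600)),cv2.resize(t["image"][200:320,380:480],(300,360))[:, :] if 0 else cv2.copyMakeBorder(cv2.resize(t["image"][200:320,380:480],(300,360)),0,240,0,0,0)]))
E
python3 g.py
```

```text
side 0.72 1908 d [-0.073 -0.991  0.112] low [ 0.4985 -0.1734  0.0448] rel tips [ 0.0008  0.0465 -0.0042] minz 0.0347
16.775 0.028808650451719583 29.998999536037445
side 0.8 636 d [-0.023  0.007  1.   ] low [ 0.4961 -0.2221  0.1805] rel tips [-0.0016 -0.0022  0.1315] minz 0.1776
top none
[281.17603352 320.84833971] [273.74210289 254.65377542]Traceback (most recent call last):
  File "g.py", line 7, in <module>
    print(proj(c,TIPS+Z*.12),proj(c,TIPS+Z*.287))
          ~~~~^^^^^^^^^^^^^^
  File "h.py", line 16, in proj
    p=c["R"]@np.asarray(X)+c["t"]; s=p[:2]/p[2]; s=s*(1+c["k1"]*(s@s)); K=c["intrinsics"]
      ~^^^^^
TypeError: 'NoneType' object is not subscriptable
```

```bash
cat > k.py <<'E'
from h import *
servo_line(current_position()-[0,0,.063],rate=.08); sleep(.5)
print(current_clock(),current_finger_gap(),current_grip_force(),current_force(),np.abs(current_qvel()).max())
s=axis("side")
print(proj(s,TIPS+Z*.06))
cv2.imwrite("pics/s4.png",cv2.resize(s["image"][220:470,170:400],(552,600)))
E
python3 k.py
```

```text
18.4 0.02868664790732072 29.998899400234222 [ 0.77200423  0.07359129 -1.33901446] 0.002137980754104169
side 0.67 308 d [-0.083 -0.02   0.996] low [ 0.4956 -0.2266  0.1873] rel tips [-0.0021 -0.0066  0.1383] minz 0.1859
[283.43503737 341.02932741]
```

View pics/s4.png

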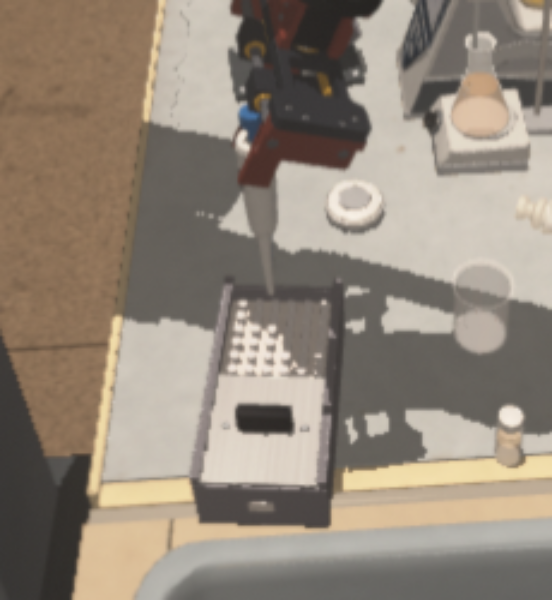

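The picture shows the pipette upright. Its tip is at about (282, 342) in the side image, and the target 6 cm above the middle of the tips projects to (283, 341). The cover lies over the near, empty compartment.

```bash
python3 -c "
from bench import *
print(close_job())"
```

```text
the job is handed in; nothing more can be done
None
```

I handed the job in with the cover at its stop and the pipette held still and upright, its tip about 6 cm above the middle of the uncovered tips; the tool reported no verdict.

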